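# Shut off the gas and hold the furnace lid open

## Robot

A 7-joint arm with a two-finger parallel gripper is mounted at the origin on the work surface. World frame = base frame: x ahead of the robot, y to its left, z up, the work surface at z = 0. Lengths are in m, angles in rad, forces in N, time in s.
With the tool pointing down it reaches from about 0.425 to 0.925 m from the base axis. Payload 6.8 kg.
Tool frame: the origin (TCP) lies midway between the tips of the shut fingers; the grasp point (between the pads) lies 19 mm behind it (grip_point_offset is the distance from the TCP to the grasp point, in m); y points along the fingers, x is the direction in which the jaws open and shut, and the axes are right-handed (so a half turn about y gives the same grasp; the last joint's range is limited). The gripper opens to 85 mm and grips with 20 to 120 N. Pads are 22 mm wide; open, the fingers measure 114 mm over their backs; the gripper's body (76 mm by 85 mm) begins 54 mm behind the grasp point. The pads swing forward as they close: fully open they stand 13 mm farther back than shut.
Start: joints at [1.232, 0.477, 0.022, 1.555, -0.011, 1.109, -0.083], TCP at [0.154, -0.657, 0.231] pointing down, gripper open.
Joint ranges: [-2.96, 2.96], [-0.34, 2.1], [-1.41, 1.46], [0.24, 2.44], [-1.37, 4.51], [0.17, 1.92], [-2.96, 2.96]. Speed limits (rad/s): [2.39, 2.39, 3.14, 3.14, 3.14, 3.14, 3.14].

## Interface

Orientations are given as a unit quaternion [w, x, y, z].
In Python, from station import get_obs, read_camera, hand_in, grip_point_offset gives the robot as it stands.
- The arm moves only by the tool play_rows, never from a script. Its argument "increments" is a list of rows, each a list of 2 entries, a list of its own where there are three numbers: the shift along the tool's x, y, z in m, then the turn, a rotation vector about the tool's x, y, z in degrees. In form: [[[tx, ty, tz], [ax, ay, az]], ...]. A call has 1 to 20 rows; each row shifts and turns the commanded pose from where the row before left it, along the tool's axes as they then stand; what a row does not reach is not made up. A row lasts 1/12 s, in which the tool goes at most 41.7 mm and 7.16 degrees, less where a joint would pass 70% of its speed; a pose out of reach is approached as far as the arm can. A call with a gripper value outside its range is refused whole. "gripper" is the finger opening in m, from 0 to 0.0854, set as the call begins (left out, the last holds). The fingers move at their own pace and stop on an object; "grip_force" is the grip in N (left out, the last holds). Time passes only in rows, so rows that do not move let the fingers close. It gives the time, the measured TCP pose, the force and the opening at its end, in the units of the state.
- get_obs(): the state, without advancing time (a new reading comes with each control period).
- read_camera(name): name is "side" or "top" or "wrist"; returns a dict with "color" (384x512x3 uint8, red, green, blue), "range_z" (384x512 float32, m along the optical axis (not along the pixel's ray), 0 where there is no reading), "intrinsics" (3x3 intrinsics, pixels), "R" (3x3) and "t" (3): a world point X has camera coordinates R X + t; the wrist camera has in their place "hand_eye" (4x4, takes a point from camera to tool coordinates, whose origin is the TCP and whose axes are the tool frame's). Camera axes: x right, y down, z forward; pixel columns grow to the right and rows downward; lengths in m; the calibration is good to about 2 mm. A picture is of the moment at which its call begins: read the wrist's pose just before it.
- hand_in(): hands the job in, once; it reports no verdict.
The state is a dict: "t": time; "q": joint angles; "joint_vel": joint speeds; "joint_torque": joint torques, N m; "eef_pos": TCP position; "tool_rot": TCP orientation; "contact_force": force on the tool from outside, world axes, zero at the start; "torque": the same for the moment, N m; "gripper_width": opening from 0.0 (shut) to 1.0 (fully open).
Only numpy, scipy, OpenCV 4.12 (cv2) and the standard library are available. Lean on these libraries where they do the work, as an engineer would, in place of code of your own. Each camera call takes 0.05 s, during which the arm holds its last target. There are 200 camera calls.

## Task

The small top-loading furnace on the bench has cooled and a colleague wants to lift the fired cones out. Turn the gas valve's handwheel clockwise until it is fully shut; only then raise the furnace lid by its front handle to 45 degrees, without letting it drop, and finish while still holding the handle with the lid steady at 45 degrees. The lid falls shut if released, so do not let go, and leave the cones, crucible and tongs where they are.

Things in the scene. Friction and masses are not known exactly. Their poses are not given: they have to be found in the camera images.
- furnace: Fixed top-loading bench furnace, dark casing 210 deep (its x) x 250 wide (its y) x 130 mm high, white lining, control plate on the front. Origin: centre of its underside on the bench; x points from the front (handle side, towards the robot) to the hinge at the back, z up. Lid shut, its top is 173 mm above the bench. Turned up to 0.35 rad about the vertical.
- lid (a joint): Angle of the furnace lid in rad: 0 shut (level), growing as the front edge rises; 0.785 is 45 degrees, 1.4 the stop. The lid is a green sheet-metal slab 210 x 250 x 38 mm with white lining below, total mass 0.6 to 0.95 kg, hinged along the back; nothing keeps it up, it falls shut when released.
- lid_hinge (a point): Middle of the lid's hinge line: at the back of the furnace, 110 mm behind its centre, 133 mm above the bench. The hinge line runs along the furnace's y axis.
- lid_handle (a point): The lid's front handle: round steel bar 12 mm in diameter, 130 mm long, on two posts 56 mm either side of its middle, 45 mm in front of the lid's face. Origin: middle of the bar; y along it, x to the hinge. Lid shut: 153 mm above the bench, 260 mm in front of and 20 mm above the hinge line; at 45 degrees about 331 mm above the bench. Being round it can turn in fingers that stay pointing down.
- valve (a joint): Angle of the gas valve's handwheel in rad: 0 fully shut (a hard stop), growing anticlockwise seen from above as it opens, 4.2 fully open. It starts 2.6 to 3.9 open, so it needs less than two thirds of a turn clockwise. It turns stiffly, about 0.06 N m, and stays where it is left; it does not rise or sink.
- wheel_center (a point): Centre of the black handwheel, on its upright axis, 150 mm above the bench: a round rim 62 mm in outer diameter and 11 mm thick with three spokes and a hub, room for fingers all round. Below it the brass bonnet (40 mm in diameter) begins 42 mm lower than the rim's middle, its thinner neck (24 mm) 32 mm lower.
- gas_line: Fixed pipe loop that carries the valve: two copper risers 62 mm either side of the middle (its y axis) and a level pipe 70 mm above the bench with the brass valve in its middle. Origin: bench level below the wheel's centre. It stands to the left or to the right of the furnace.
- batt: Fixed off-white kiln shelf slab, 140 x 140 x 12 mm, on the bench on the other side of the furnace; origin: centre of its underside.
- cone_big: White ceramic cone on the slab, 60 mm high, 58 mm foot, origin under its foot. Leave alone.
- cone_small: White ceramic cone on the slab, 45 mm high, 43 mm foot, origin under its foot. Leave alone.
- crucible: White open crucible, 64 mm in diameter, 65 mm high, on the bench; origin: centre of its underside. Leave alone.
- tongs: Steel crucible tongs, about 240 mm long, lying on the bench; origin: at their pivot, x along their length. Leave alone.
Mind the look-alikes: they are no part of the job. Leave any red look-alike of the gas_line alone.

How it is judged:
On the way, in this order (a step that is already met when the one before it is completed fails the run):
1. the gas valve is fully shut (value of joint valve below 0.12 rad), for 0.3 s.
2. the lid is raised by its handle, past 10 degrees (value of joint lid above 0.175 rad and contact force between the fingers and lid_handle_bar above 1 N), for 0.1 s.
At the end, for the whole second after the job is handed in: The fingers still hold the lid's handle (contact force above 1 N) and the lid stands still (under 0.1 rad/s) at 45 degrees, give or take 6, while the gas valve is still shut (within 0.12 rad, 7 degrees, of its stop) (value of joint lid between 0.68 and 0.89 rad and velocity of joint lid between -0.1 and 0.1 rad/s and contact force between the fingers and lid_handle_bar above 1 N and value of joint valve below 0.12 rad); the arm keeps its last pose, push and grip.
It fails at once if the lid is opened (past 6 degrees) before the gas valve is shut (value of joint lid above 0.1 rad and value of joint valve above 0.2 rad).
It fails at once if the lid is let drop (falls faster than 2 rad/s) (velocity of joint lid below -2 rad/s).
It fails at once if a cone, the crucible or the tongs are moved by more than 15 mm (distance of any of cone_big, cone_small, crucible, tongs from where it was at the start of the episode above 0.015 m).
It also fails if it takes over 72 s, if anything falls off the work surface, if the arm or the gripper's body presses on something with over 40 N, if the wrist force passes 120 N, or if a joint passes its speed limit or range.

## Working session

There is one attempt and no reset: what is moved stays moved. The work goes in short steps, Python scripts to look and compute and a tool call to move; the robot and the scene stay as the last step left them, time stands still between calls to the robot, and variables do not carry over. Pictures are saved under pics/ and viewed, about 8 in all and at most 12, crops included, and the job is handed in when it is done.

Besides the shell and the picture viewer there is one more tool, called after "Request:" by a JSON object that holds its "api" and its "payload", one argument or row to a line. play_rows: Moves the arm, as the interface text tells. Its arguments: {"type":"object","properties":{"increments":{"type":"array","items":{"type":"array"}},"gripper":{"type":"number"},"grip_force":{"type":"number"}},"required":["increments"]}

```bash
ls; mkdir -p pics
python3 - <<'E'
from station import *
import cv2,numpy as np
o=get_obs();print(o, grip_point_offset)
a=read_camera("top");b=read_camera("side")
np.savez("c0.npz",tc=a["color"],tz=a["range_z"],tK=a["intrinsics"],tR=a["R"],tt=a["t"],sc=b["color"],sz=b["range_z"],sK=b["intrinsics"],sR=b["R"],st=b["t"])
cv2.imwrite("pics/top.png",a["color"][:,:,::-1]);cv2.imwrite("pics/side.png",b["color"][:,:,::-1])
print(a["R"],a["t"],b["R"],b["t"])
E
```

```text
pics
{'t': 0.0, 'q': array([ 1.23191827,  0.47779602,  0.02232865,  1.55646284, -0.01148975,
        1.10931837, -0.08309275]), 'joint_vel': array([ 2.33588304e-05, -8.74389460e-05, -3.54880099e-04,  7.50175435e-04,
       -1.29265874e-03,  6.30955939e-04, -2.29195455e-04]), 'joint_torque': array([-8.53833808e-05, -5.96443248e+01,  1.60786349e+00, -2.81198305e+01,
        1.24899988e-02,  9.34486248e-03,  2.72736764e-05]), 'eef_pos': array([ 0.15424592, -0.65651883,  0.23032345]), 'tool_rot': array([ 0.55461777, -0.55388391,  0.43964054, -0.43855209]), 'contact_force': array([ 0.17480749, -0.22721692, -0.24144253]), 'torque': array([ 0.05142683, -0.02207636, -0.01606133]), 'gripper_width': 1.000146082664542} 0.0187
[[-9.08581487e-03 -9.99958435e-01  7.59015234e-04]
 [-9.77407293e-01  8.72061187e-03 -2.11184596e-01]
 [ 2.11169199e-01 -2.66065117e-03 -9.77445901e-01]] [0.04903404 0.54624921 1.28100388] [[ 0.97819345 -0.20768733  0.00188452]
 [-0.14439061 -0.68653625 -0.71261443]
 [ 0.14929478  0.69680266 -0.70155336]] [-0.50568317  0.16951491  1.07258679]
```

View pics/top.png

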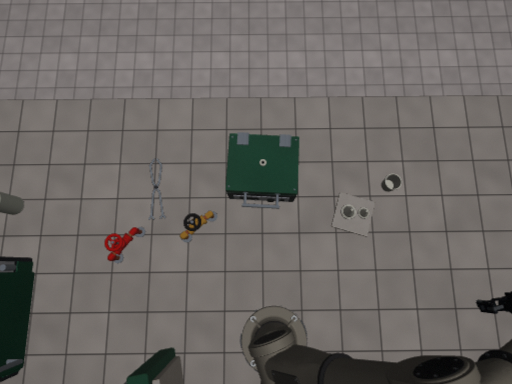

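View pics/side.png

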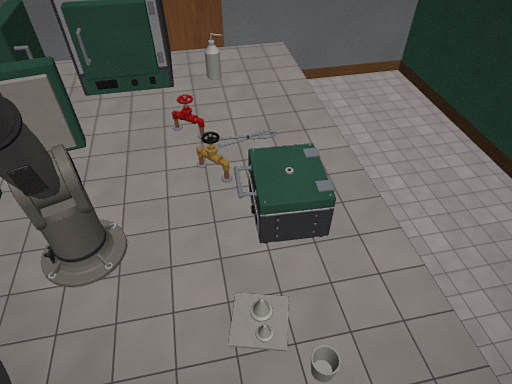

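The top view shows the black wheel on brass and copper at (193,222), and a red look-alike at (115,243). The furnace is at (263,165), with its handle at (261,206). The black wheel fits the description because it is a black handwheel on brass, so I'll measure it and confirm with a crop.

```bash
cat > h.py <<'E'
import numpy as np,cv2
from scipy.spatial.transform import Rotation as Ro
def cloud(z,K,R,t):
    v,u=np.mgrid[:z.shape[0],:z.shape[1]]
    P=np.stack([(u-K[0,2])*z/K[0,0],(v-K[1,2])*z/K[1,1],z],-1)
    X=(P-t)@R
    X[z<=0]=np.nan
    return X
def rot(o): return Ro.from_quat(np.roll(o["tool_rot"],-1))
E
python3 - <<'E'
from h import *
from station import *
print(rot(get_obs()).as_matrix().round(3))
d=np.load("c0.npz")
for n in "ts":
    c=d[n+"c"].astype(int);X=cloud(d[n+"z"],d[n+"K"],d[n+"R"],d[n+"t"])
    z=X[...,2]; print(n, d[n+"K"].tolist())
    dark=c.max(-1)<70
    reg=(X[...,0]>.2)&(X[...,0]<.75)&(X[...,1]>.05)&(X[...,1]<.5)
    m=dark&reg&(z>.135)&(z<.17)&(X[...,1]>.15)
    W=X[m]; 
    if len(W): print("wheel",m.sum(),W.mean(0),W.min(0),W.max(0),np.median(W[:,2]))
    # lid top
    g=(c[...,1]>c[...,0]+12)&(c[...,1]>c[...,2])&(abs(z-.173)<.008)&(abs(X[...,1])<.3)&(X[...,0]<.9)
    p=X[g][:,:2].astype(np.float32); r=cv2.minAreaRect(p); print("lid",g.sum(),r,X[g][:,2].mean())
    print("hinge-ish corners",cv2.boxPoints(r).round(3).tolist())
    (x0,y0)=r[0]
    h=(abs(z-.156)<.012)&(X[...,0]<x0-.118)&(X[...,0]>x0-.22)&(abs(X[...,1]-y0)<.12)
    H=X[h]; 
    if len(H):
        print("handle",len(H),H.mean(0)); f=cv2.fitLine(H[:,:2].astype(np.float32),cv2.DIST_HUBER,0,.01,.01).ravel();print(f)
def crop(n,u0,u1,v0,v1): return cv2.resize(d[n+"c"][v0:v1,u0:u1,::-1],(400,400),interpolation=cv2.INTER_CUBIC)
cv2.imwrite("pics/crop.png",np.hstack([crop("t",150,230,185,265),crop("s",170,250,115,195)]))
E
```

```text
[[ 0.229 -0.     0.973]
 [-0.973  0.001  0.229]
 [-0.002 -1.    -0.   ]]
t [[354.77890569806385, 0.0, 259.9310385921846], [0.0, 354.77890569806385, 187.73598423813488], [0.0, 0.0, 1.0]]
wheel 196 [0.42918911 0.26336974 0.15590667] [0.38041296 0.15126187 0.14279535] [0.68654854 0.30674964 0.16986338] 0.15487478465593937
lid 3752 ((0.612785279750824, 0.035156719386577606), (0.24778613448143005, 0.21054448187351227), 86.55789947509766) 0.17254427889342136
hinge-ish corners [[0.5, -0.0820000022649765], [0.7099999785423279, -0.0949999988079071], [0.7250000238418579, 0.15299999713897705], [0.5149999856948853, 0.16500000655651093]]
handle 166 [0.4678389  0.04392383 0.1569375 ]
[0.04010849 0.99919534 0.4654678  0.03817087]
s [[367.06393273599934, 0.0, 258.7637786741063], [0.0, 367.06393273599934, 193.73273677184952], [0.0, 0.0, 1.0]]
wheel 144 [0.40884115 0.27178244 0.15405967] [0.37941396 0.24693085 0.14493574] [0.43959293 0.30638003 0.16441915] 0.1543895743750777
lid 3888 ((0.6125872731208801, 0.033316291868686676), (0.2527749240398407, 0.21038080751895905), 86.58856201171875) 0.17356987652538677
hinge-ish corners [[0.5, -0.08699999749660492], [0.7099999785423279, -0.0989999994635582], [0.7250000238418579, 0.15299999713897705], [0.5149999856948853, 0.16599999368190765]]
handle 196 [0.46837196 0.03355123 0.15766251]
[0.03409757 0.9994185  0.46538734 0.02752712]
```

View pics/crop.png

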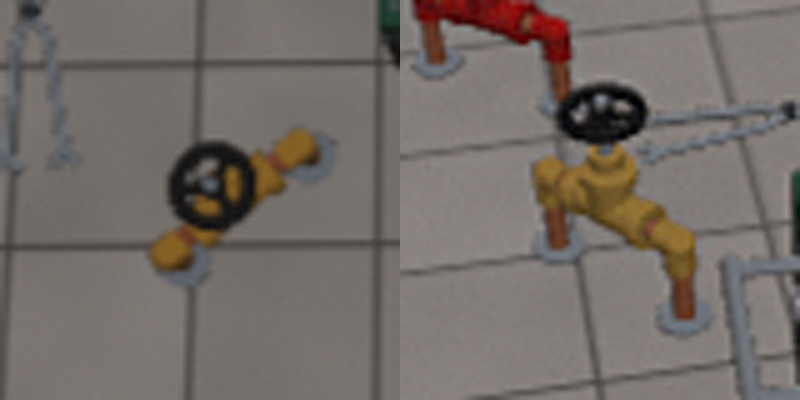

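The crop confirms it: the black wheel on the brass valve is the target, at about (0.41, 0.275). The furnace centre is at (0.613, 0.034) with a yaw of -3.5°. I'll move off to the right-hand waypoint and test the direction of turn.

Request:
{"api": "play_rows", "payload": {
  "increments": [
    [[-0.019, -0.003, 0.03], [0, 0, 0]],
    [[-0.019, -0.003, 0.03], [0, 0, 0]],
    [[-0.019, -0.003, 0.03], [0, 0, 0]],
    [[-0.019, -0.003, 0.03], [0, 0, 0]],
    [[-0.019, -0.003, 0.03], [0, 0, 0]],
    [[-0.019, -0.003, 0.03], [0, 0, 0]],
    [[-0.019, -0.003, 0.03], [0, 0, 0]],
    [[-0.019, -0.003, 0.03], [0, 0, 0]],
    [[-0.019, -0.003, 0.03], [0, 0, 0]],
    [[-0.019, -0.003, 0.03], [0, 0, 0]],
    [[-0.019, -0.003, 0.03], [0, 0, 0]],
    [[-0.019, -0.003, 0.03], [0, 0, 0]],
    [[-0.019, -0.003, 0.03], [0, 0, 0]],
    [[-0.019, -0.003, 0.03], [0, 0, 0]],
    [[0, 0, 0], [0, -7, 0]],
    [[0, 0, 0], [0, -7, 0]],
    [[0, 0, 0], [0, -7, 0]],
    [[0, 0, 0], [0, -7, 0]],
    [[0, 0, 0], [0, -7, 0]],
    [[0, 0, 0], [0, -7, 0]]
  ],
  "gripper": 0.085
}}

```text
t: 1.77
eef_pos: [0.5022, -0.3019, 0.2728]
tool_rot: [0.675, -0.675, 0.21, -0.209]
contact_force: [0.2, 0.4, -0.8]
gripper_width: 0.997
```

Run:
```python
from h import *
from station import *
o=get_obs();print(o['t'],o['q'].round(2),o['eef_pos'],rot(o).as_matrix().round(3))
M=rot(o).as_matrix();p=o['eef_pos']
for a,b in [(p,(.48,.05,.27)),(( .48,.05,.27),(.41,.275,.22))]: print((M.T@(np.array(b)-np.array(a))).round(3))
```

```text
1.7667 [ 0.68  0.31 -0.3   1.71  0.1   1.14 -0.26] [ 0.50216144 -0.30194499  0.2728477 ] [[ 0.825 -0.001  0.565]
 [-0.565  0.     0.825]
 [-0.001 -1.    -0.   ]]
[-0.217  0.003  0.278]
[-0.185  0.05   0.146]
```

Request:
{"api": "play_rows", "payload": {
  "increments": [
    [[-0.024, 0, 0.031], [0, 0, 0]],
    [[-0.024, 0, 0.031], [0, 0, 0]],
    [[-0.024, 0, 0.031], [0, 0, 0]],
    [[-0.024, 0, 0.031], [0, 0, 0]],
    [[-0.024, 0, 0.031], [0, 0, 0]],
    [[-0.024, 0, 0.031], [0, 0, 0]],
    [[-0.024, 0, 0.031], [0, 0, 0]],
    [[-0.024, 0, 0.031], [0, 0, 0]],
    [[-0.024, 0, 0.031], [0, 0, 0]],
    [[-0.031, 0.004, 0.024], [0, 0, 0]],
    [[-0.031, 0.004, 0.024], [0, 0, 0]],
    [[-0.031, 0.004, 0.024], [0, 0, 0]],
    [[-0.031, 0.004, 0.024], [0, 0, 0]],
    [[-0.031, 0.004, 0.024], [0, 0, 0]],
    [[-0.031, 0.004, 0.024], [0, 0, 0]],
    [[0, 0, 0], [0, 0, 0]]
  ]
}}

```text
t: 3.1
eef_pos: [0.4092, 0.2824, 0.2492]
tool_rot: [0.677, -0.675, 0.209, -0.207]
contact_force: [-0.7, 0.2, 0.6]
gripper_width: 0.994
```

Run:
```python
from h import *
from station import *
o=get_obs();print(o['t'],o['q'].round(2),o['eef_pos'],rot(o).as_matrix().round(3))
w=read_camera("wrist");M=rot(o).as_matrix()
H=w["hand_eye"];Rw=M@H[:3,:3];tw=M@H[:3,3]+o['eef_pos']
X=cloud(w["range_z"],w["intrinsics"],Rw.T,-Rw.T@tw)
c=w["color"].astype(int);print(tw)
m=(c.max(-1)<75)&(abs(X[...,2]-.155)<.015)&(np.hypot(X[...,0]-.41,X[...,1]-.275)<.06)
W=X[m];print(m.sum(),W.mean(0),W.min(0),W.max(0))
if m.sum()>20: print(cv2.minEnclosingCircle((W[:,:2]*1000).astype(np.float32)))
cv2.imwrite("pics/w1.png",w["color"][:,:,::-1])
```

```text
3.1 [-0.11  0.23 -0.71  1.91  0.17  1.05 -1.48] [0.40918961 0.28238536 0.2492084 ] [[ 0.828 -0.002  0.561]
 [-0.561  0.004  0.828]
 [-0.004 -1.     0.003]]
[0.45072522 0.3428342  0.3924457 ]
3189 [0.41091808 0.27911318 0.15490054] [0.38042273 0.24765146 0.14513552] [0.43986406 0.30750422 0.16193438]
((410.19256591796875, 277.84344482421875), 30.46539878845215)
```

View pics/w1.png

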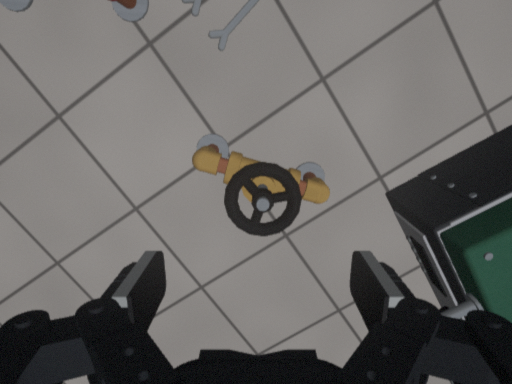

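The wrist view shows the black wheel at (262,198), which puts its centre at (0.410, 0.278). Next I wind the wrist anticlockwise so that one grasp covers the whole turn.

Request:
{"api": "play_rows", "payload": {
  "increments": [
    [[0, 0, 0], [0, -7, 0]],
    [[0, 0, 0], [0, -7, 0]],
    [[0, 0, 0], [0, -7, 0]],
    [[0, 0, 0], [0, -7, 0]],
    [[0, 0, 0], [0, -7, 0]],
    [[0, 0, 0], [0, -7, 0]],
    [[0, 0, 0], [0, -7, 0]],
    [[0, 0, 0], [0, -7, 0]],
    [[0, 0, 0], [0, -7, 0]],
    [[0, 0, 0], [0, -7, 0]],
    [[0, 0, 0], [0, -7, 0]],
    [[0, 0, 0], [0, -7, 0]],
    [[0, 0, 0], [0, -7, 0]],
    [[0, 0, 0], [0, -7, 0]],
    [[0, 0, 0], [0, -7, 0]],
    [[0, 0, 0], [0, -7, 0]],
    [[0, 0, 0], [0, -7, 0]],
    [[0, 0, 0], [0, -7, 0]],
    [[0, 0, 0], [0, -7, 0]],
    [[0, 0, 0], [0, -7, 0]]
  ]
}}

```text
t: 4.82
eef_pos: [0.414, 0.2731, 0.2489]
tool_rot: [0.428, -0.428, -0.562, 0.563]
contact_force: [0.5, -0.2, -0.4]
gripper_width: 0.995
```

Request:
{"api": "play_rows", "payload": {
  "increments": [
    [[0, 0, 0], [0, -7, 0]],
    [[0, 0, 0], [0, -7, 0]],
    [[0, 0, 0], [0, -7, 0]],
    [[0, 0, 0], [0, -7, 0]],
    [[0, 0, 0], [0, -7, 0]],
    [[0, 0, 0], [0, -7, 0]],
    [[0, 0, 0], [0, -7, 0]],
    [[0, 0, 0], [0, -7, 0]],
    [[0, 0, 0], [0, -7, 0]],
    [[0, 0, 0], [0, -7, 0]],
    [[0, 0, 0], [0, -7, 0]],
    [[0, 0, 0], [0, -7, 0]],
    [[0, 0, 0], [0, -7, 0]],
    [[0, 0, 0], [0, 0, 0]],
    [[0, 0, 0], [0, 0, 0]]
  ]
}}

```text
t: 6.07
eef_pos: [0.4139, 0.2735, 0.2489]
tool_rot: [-0.098, 0.098, -0.7, 0.701]
contact_force: [0.2, -0.4, -0.5]
gripper_width: 1.0
```

```bash
cat > st.py <<'E'
from h import *
from station import *
import sys
o=get_obs();M=rot(o).as_matrix()
print(o['t'],o['q'].round(2),o['eef_pos'].round(4),"\n",M.round(3),o['contact_force'].round(1),o['torque'].round(2),o['gripper_width'])
if len(sys.argv)>3:
    print((M.T@(np.array(list(map(float,sys.argv[1:4])))-o['eef_pos'])).round(4))
E
python3 st.py .4102 .2778 .126
```

```text
6.0667 [ 0.37  0.5  -1.38  1.89  0.53  1.2   2.22] [0.4139 0.2735 0.2489] 
 [[-0.962 -0.     0.275]
 [-0.275 -0.001 -0.962]
 [ 0.001 -1.     0.001]] [ 0.2 -0.4 -0.5] [-0.01  0.07 -0.  ] 1.0000357679399499
[ 0.0023  0.1229 -0.0052]
```

Request:
{"api": "play_rows", "payload": {
  "increments": [
    [[0.002, 0, -0.005], [0, 0, 0]],
    [[0, 0.02, 0], [0, 0, 0]],
    [[0, 0.02, 0], [0, 0, 0]],
    [[0, 0.02, 0], [0, 0, 0]],
    [[0, 0.02, 0], [0, 0, 0]],
    [[0, 0.015, 0], [0, 0, 0]],
    [[0, 0.015, 0], [0, 0, 0]],
    [[0, 0.013, 0], [0, 0, 0]],
    [[0, 0, 0], [0, 0, 0]],
    [[0, 0, 0], [0, 0, 0]]
  ]
}}

```text
t: 6.9
eef_pos: [0.41, 0.279, 0.1261]
tool_rot: [-0.099, 0.1, -0.7, 0.7]
contact_force: [0.8, 0.1, 0.3]
gripper_width: 0.993
```

Request:
{"api": "play_rows", "payload": {
  "increments": [
    [[0, 0, 0], [0, 0, 0]],
    [[0, 0, 0], [0, 0, 0]],
    [[0, 0, 0], [0, 0, 0]],
    [[0, 0, 0], [0, 0, 0]],
    [[0, 0, 0], [0, 0, 0]],
    [[0, 0, 0], [0, 0, 0]],
    [[0, 0, 0], [0, 0, 0]],
    [[0, 0, 0], [0, 0, 0]]
  ],
  "gripper": 0.04,
  "grip_force": 40
}}

```text
t: 7.57
eef_pos: [0.4101, 0.2793, 0.1276]
tool_rot: [-0.1, 0.099, -0.7, 0.7]
contact_force: [-2.8, -1.6, 8.0]
gripper_width: 0.695
```

```bash
python3 st.py .4102 .2778 .126
python3 - <<'E'
from station import *
import cv2,numpy as np
w=read_camera("wrist")["color"]; s=read_camera("side")["color"]
s=cv2.resize(s[90:200,150:260],(384,384))
cv2.imwrite("pics/g1.png",np.hstack([cv2.resize(w,(416,312)),cv2.resize(s,(312,312))])[:,:,::-1])
E
```

```text
7.5667 [ 0.21  0.63 -1.21  2.02  0.71  1.    2.06] [0.4101 0.2793 0.1276] 
 [[-0.96   0.001  0.279]
 [-0.279 -0.    -0.96 ]
 [-0.001 -1.     0.   ]] [-2.8 -1.6  8. ] [-0.51  0.87 -0.01] 0.6954014026985773
[0.0003 0.0016 0.0014]
```

View pics/g1.png

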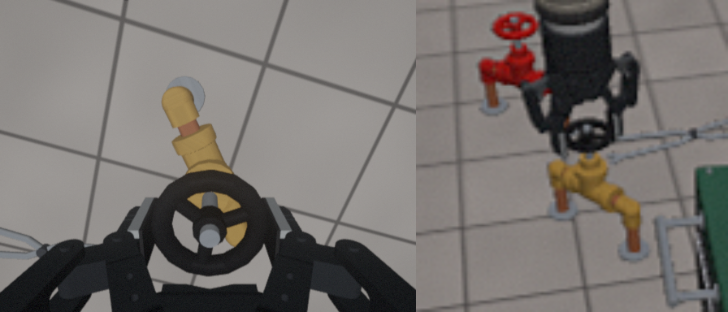

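The wheel is held across its diameter, at an opening of about 59 mm. Now I turn it clockwise.

Request:
{"api": "play_rows", "payload": {
  "increments": [
    [[0, 0, 0], [0, 3, 0]],
    [[0, 0, 0], [0, 6, 0]],
    [[0, 0, 0], [0, 6, 0]],
    [[0, 0, 0], [0, 6, 0]],
    [[0, 0, 0], [0, 6, 0]],
    [[0, 0, 0], [0, 6, 0]],
    [[0, 0, 0], [0, 6, 0]],
    [[0, 0, 0], [0, 6, 0]],
    [[0, 0, 0], [0, 6, 0]],
    [[0, 0, 0], [0, 6, 0]],
    [[0, 0, 0], [0, 6, 0]],
    [[0, 0, 0], [0, 6, 0]],
    [[0, 0, 0], [0, 6, 0]],
    [[0, 0, 0], [0, 6, 0]],
    [[0, 0, 0], [0, 6, 0]],
    [[0, 0, 0], [0, 6, 0]],
    [[0, 0, 0], [0, 6, 0]],
    [[0, 0, 0], [0, 6, 0]],
    [[0, 0, 0], [0, 6, 0]],
    [[0, 0, 0], [0, 6, 0]]
  ]
}}

```text
t: 9.33
eef_pos: [0.4116, 0.278, 0.1276]
tool_rot: [-0.545, 0.547, 0.45, -0.449]
contact_force: [1.1, -5.9, 7.9]
gripper_width: 0.701
```

```bash
python3 st.py .4102 .2778 .1276
```

```text
9.3333 [-0.11  0.42 -0.74  2.03  0.39  0.83  0.3 ] [0.4116 0.278  0.1276] 
 [[ 0.193  0.003 -0.981]
 [ 0.981 -0.001  0.193]
 [-0.001 -1.    -0.003]] [ 1.1 -5.9  7.9] [-0.93 -0.2   0.1 ] 0.7011495784296887
[-0.0004  0.      0.0014]
```

Request:
{"api": "play_rows", "payload": {
  "increments": [
    [[0, 0, 0], [0, 6, 0]],
    [[0, 0, 0], [0, 6, 0]],
    [[0, 0, 0], [0, 6, 0]],
    [[0, 0, 0], [0, 6, 0]],
    [[0, 0, 0], [0, 6, 0]],
    [[0, 0, 0], [0, 4, 0]],
    [[0, 0, 0], [0, 4, 0]],
    [[0, 0, 0], [0, 4, 0]]
  ]
}}

```text
t: 10.0
eef_pos: [0.4112, 0.2772, 0.1276]
tool_rot: [-0.67, 0.672, 0.224, -0.224]
contact_force: [-1.0, -7.9, 9.6]
gripper_width: 0.695
```

```bash
python3 st.py .4102 .2778 .1276
```

```text
10.0 [-0.24  0.38 -0.58  2.04  0.29  0.8  -0.35] [0.4112 0.2772 0.1276] 
 [[ 0.799  0.002 -0.601]
 [ 0.601 -0.003  0.799]
 [ 0.    -1.    -0.003]] [-1.  -7.9  9.6] [-1.42 -0.02  0.1 ] 0.6954713304063912
[-0.0005  0.      0.0011]
```

Request:
{"api": "play_rows", "payload": {
  "increments": [
    [[0, 0, 0], [0, 4, 0]],
    [[0, 0, 0], [0, 4, 0]],
    [[0, 0, 0], [0, 4, 0]],
    [[0, 0, 0], [0, 4, 0]]
  ]
}}

```text
t: 10.33
eef_pos: [0.4109, 0.2771, 0.1276]
tool_rot: [-0.694, 0.696, 0.129, -0.128]
contact_force: [-2.1, -7.9, 11.2]
gripper_width: 0.698
```

```bash
python3 st.py .4102 .2778 .1276
```

```text
10.3333 [-0.29  0.37 -0.52  2.05  0.26  0.79 -0.59] [0.4109 0.2771 0.1276] 
 [[ 0.934  0.001 -0.358]
 [ 0.358 -0.003  0.934]
 [ 0.    -1.    -0.003]] [-2.1 -7.9 11.2] [-1.59  0.09  0.13] 0.697876572438711
[-0.0004  0.      0.0009]
```

Request:
{"api": "play_rows", "payload": {
  "increments": [
    [[0, 0, 0], [0, 4, 0]],
    [[0, 0, 0], [0, 4, 0]],
    [[0, 0, 0], [0, 4, 0]],
    [[0, 0, 0], [0, 4, 0]]
  ]
}}

```text
t: 10.67
eef_pos: [0.4103, 0.2793, 0.1272]
tool_rot: [0.707, -0.706, -0.033, 0.031]
contact_force: [-0.1, 1.2, 0.0]
gripper_width: 0.698
```

```bash
python3 st.py .4102 .2778 .1276
```

```text
10.6667 [-0.34  0.36 -0.46  2.05  0.22  0.78 -0.84] [0.4103 0.2793 0.1272] 
 [[ 0.996  0.002 -0.09 ]
 [ 0.09   0.001  0.996]
 [ 0.002 -1.     0.001]] [-0.1  1.2  0. ] [0.73 0.08 0.96] 0.6979303017496836
[-0.0003 -0.0004 -0.0015]
```

The moment jumped to 0.96 N m after about 190° of turn, which looks like the stop. I'll push a little further to confirm.

Request:
{"api": "play_rows", "payload": {
  "increments": [
    [[0, 0, 0], [0, 4, 0]],
    [[0, 0, 0], [0, 4, 0]],
    [[0, 0, 0], [0, 0, 0]],
    [[0, 0, 0], [0, 0, 0]]
  ]
}}

```text
t: 11.0
eef_pos: [0.4106, 0.2805, 0.1274]
tool_rot: [0.708, -0.706, 0.016, -0.017]
contact_force: [-1.2, 3.0, 4.7]
gripper_width: 0.698
```

```bash
python3 st.py .4102 .2778 .1276;  python3 - <<'E'
from station import *
import cv2,numpy as np
w=read_camera("wrist")["color"]
cv2.imwrite("pics/g2.png",cv2.resize(w,(416,312))[:,:,::-1])
E
```

```text
11.0 [-0.36  0.35 -0.43  2.05  0.21  0.78 -0.97] [0.4106 0.2805 0.1274] 
 [[ 0.999  0.002  0.046]
 [-0.046  0.003  0.999]
 [ 0.002 -1.     0.003]] [-1.2  3.   4.7] [ 0.66  0.14 -0.04] 0.6980909265613913
[-0.0003 -0.0002 -0.0027]
```

View pics/g2.png

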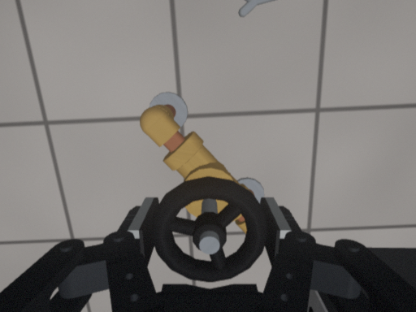

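Request:
{"api": "play_rows", "payload": {
  "increments": [
    [[0, 0, 0], [0, 4, 0]],
    [[0, 0, 0], [0, 4, 0]]
  ]
}}

```text
t: 11.22
eef_pos: [0.4106, 0.2789, 0.1271]
tool_rot: [-0.704, 0.704, -0.066, 0.067]
contact_force: [-2.1, -3.5, 10.6]
gripper_width: 0.695
```

```bash
python3 st.py|tail -1
```

```text
[ 0.001 -1.    -0.   ]] [-2.1 -3.5 10.6] [-0.43  0.39  0.84] 0.6946641797007623
```

Request:
{"api": "play_rows", "payload": {
  "increments": [
    [[0, 0, 0], [0, 4, 0]],
    [[0, 0, 0], [0, 4, 0]]
  ]
}}

```text
t: 11.38
eef_pos: [0.4105, 0.2783, 0.1267]
tool_rot: [-0.697, 0.698, -0.115, 0.116]
contact_force: [2.2, 1.9, -0.8]
gripper_width: 0.699
```

```bash
python3 st.py|tail -1
```

```text
[ 0.001 -1.    -0.001]] [ 2.2  1.9 -0.8] [-0.06 -0.21  0.73] 0.6992980935775673
```

Request:
{"api": "play_rows", "payload": {
  "increments": [
    [[0, 0, 0], [0, 4, 0]],
    [[0, 0, 0], [0, 4, 0]]
  ]
}}

```text
t: 11.55
eef_pos: [0.4106, 0.2784, 0.1265]
tool_rot: [-0.688, 0.688, -0.163, 0.164]
contact_force: [5.7, 3.2, -11.2]
gripper_width: 0.695
```

```bash
python3 st.py|tail -1;  python3 - <<'E'
from station import *
import cv2,numpy as np
w=read_camera("wrist")["color"]
w=cv2.resize(w,(416,312))[:,:,::-1]
cv2.imwrite("pics/g3.png",np.hstack([cv2.resize(x[170:290,140:280],(0,0),fx=2.5,fy=2.5,interpolation=cv2.INTER_CUBIC) for x in (cv2.imread("pics/g2.png"),w)]))
E
```

```text
[ 0.001 -1.    -0.   ]] [  5.7   3.2 -11.2] [ 0.48 -1.2   0.84] 0.6949535672963152
```

View pics/g3.png

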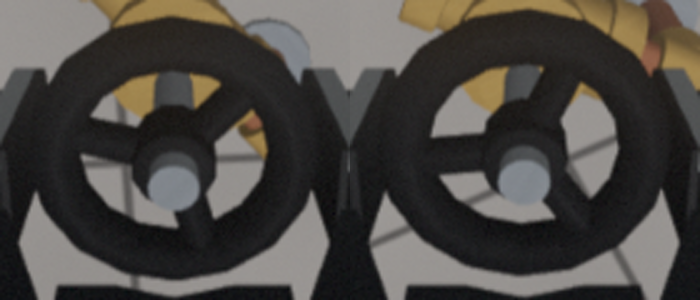

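The moment stays at about 0.8 N m, and the spokes slip back in the jaws by as much as the tool turns, so the wheel is at its stop. I'll release and rise.

Request:
{"api": "play_rows", "payload": {
  "increments": [
    [[0, 0, 0], [0, 0, 0]],
    [[0, 0, 0], [0, 0, 0]],
    [[0, 0, 0], [0, 0, 0]],
    [[0, 0, 0], [0, 0, 0]],
    [[0, 0, 0], [0, 0, 0]],
    [[0, -0.015, 0], [0, 0, 0]],
    [[0, -0.02, 0], [0, 0, 0]],
    [[0, -0.03, 0], [0, 0, 0]],
    [[0, -0.03, 0], [0, 0, 0]],
    [[0, -0.03, 0], [0, 0, 0]],
    [[0, 0, 0], [0, -6, 0]],
    [[0, 0, 0], [0, -6, 0]],
    [[0, 0, 0], [0, -6, 0]],
    [[0, 0, 0], [0, -5, 0]],
    [[0, 0, 0], [0, 0, 0]],
    [[0, 0, 0], [0, 0, 0]]
  ],
  "gripper": 0.085
}}

```text
t: 12.93
eef_pos: [0.4102, 0.2787, 0.2512]
tool_rot: [-0.707, 0.707, -0.024, 0.024]
contact_force: [0.1, -0.0, 0.3]
gripper_width: 0.993
```

```bash
python3 st.py .463 .043 .25
```

```text
12.9333 [-0.36  0.19 -0.41  1.93  0.09  1.04 -0.88] [0.4102 0.2787 0.2512] 
 [[ 0.998 -0.     0.068]
 [-0.068 -0.     0.998]
 [-0.    -1.    -0.   ]] [ 0.1 -0.   0.3] [ 0.01 -0.06  0.01] 0.993156100695927
[ 0.0689  0.0013 -0.2315]
```

Request:
{"api": "play_rows", "payload": {
  "increments": [
    [[0.0085, 0, -0.029], [0, 0, 0]],
    [[0.0085, 0, -0.029], [0, 0, 0]],
    [[0.0085, 0, -0.029], [0, 0, 0]],
    [[0.0085, 0, -0.029], [0, 0, 0]],
    [[0.0085, 0, -0.029], [0, 0, 0]],
    [[0.0085, 0, -0.029], [0, 0, 0]],
    [[0.0085, 0, -0.029], [0, 0, 0]],
    [[0.0085, 0, -0.029], [0, 0, 0]],
    [[0, 0, 0], [0, 0, 0]],
    [[0, 0, 0], [0, 0, 0]]
  ],
  "gripper": 0.045
}}

```text
t: 13.77
eef_pos: [0.4629, 0.0412, 0.2512]
tool_rot: [-0.707, 0.707, -0.026, 0.025]
contact_force: [-0.3, 0.7, 0.5]
gripper_width: 0.525
```

```bash
python3 st.py .463 .043 .134
python3 - <<'E'
from h import *
from station import *
o=get_obs();w=read_camera("wrist");M=rot(o).as_matrix()
H=w["hand_eye"];Rw=M@H[:3,:3];tw=M@H[:3,3]+o['eef_pos']
X=cloud(w["range_z"],w["intrinsics"],Rw.T,-Rw.T@tw)
x,y,z=X[...,0],X[...,1],X[...,2]
m=(abs(z-.155)<.01)&(abs(y-.04)<.06)&(x>.44)&(x<.485)
P=X[m];print(m.sum(),np.nanmean(P,0) if m.sum() else 0)
for a in np.arange(-.03,.1,.02):
    s=P[abs(P[:,1]-a)<.008]
    if len(s): print(a,len(s),s[:,0].min(),s[:,0].max(),s[:,2].max(),np.median(s[:,0]))
cv2.imwrite("pics/w2.png",w["color"][:,:,::-1])
E
```

```text
13.7667 [-0.02  0.12 -0.22  2.    0.03  1.02 -0.33] [0.4629 0.0412 0.2512] 
 [[ 0.997 -0.     0.072]
 [-0.072 -0.     0.997]
 [-0.    -1.    -0.   ]] [-0.3  0.7  0.5] [ 0.03  0.02 -0.01] 0.5248295622712198
[0.     0.1172 0.0018]
2731 [0.46570042 0.04188821 0.15792853]
-0.009999999999999998 514 0.4540613317946411 0.4849860683183476 0.16080080234142824 0.46683076301793425
0.010000000000000002 273 0.45474074727598734 0.46729209286380397 0.1612294063665795 0.4611438170133972
0.03 285 0.4563583316298446 0.4686201116084256 0.16069985044544668 0.46257091214903634
0.05 310 0.4577278421457177 0.46988679950086537 0.1606563203165913 0.4638059180682668
0.07 339 0.4587237313844268 0.4711917553050522 0.16073580380262892 0.4650107233332073
0.09 491 0.46031843004740214 0.4847319023647012 0.16046436178819465 0.4685545921882098
```

View pics/w2.png

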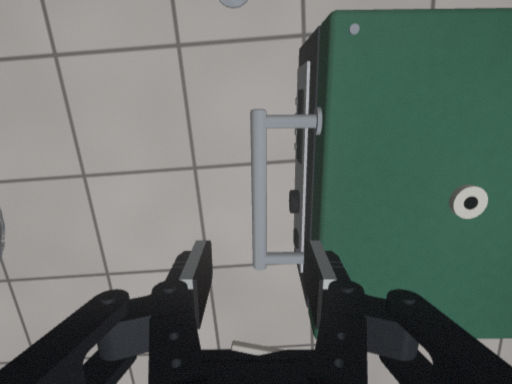

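The wrist view shows the bar at column 259, spanning rows 115–265. It lies squarely between the jaws, with its centre at (0.463, 0.041, 0.154). I'll descend and grip it.

Request:
{"api": "play_rows", "payload": {
  "increments": [
    [[0, 0.02, 0], [0, 0, 0]],
    [[0, 0.02, 0], [0, 0, 0]],
    [[0, 0.02, 0], [0, 0, 0]],
    [[0, 0.02, 0], [0, 0, 0]],
    [[0, 0.02, 0], [0, 0, 0]],
    [[0, 0.017, 0], [0, 0, 0]],
    [[0, 0, 0], [0, 0, 0]],
    [[0, 0, 0], [0, 0, 0]]
  ]
}}

```text
t: 14.48
eef_pos: [0.4621, 0.0441, 0.134]
tool_rot: [0.707, -0.707, 0.024, -0.022]
contact_force: [0.5, -0.7, -0.4]
gripper_width: 0.527
```

Request:
{"api": "play_rows", "payload": {
  "increments": [
    [[0, 0, 0], [0, 0, 0]],
    [[0, 0, 0], [0, 0, 0]],
    [[0, 0, 0], [0, 0, 0]],
    [[0, 0, 0], [0, 0, 0]],
    [[0, 0, 0], [0, 0, 0]],
    [[0, 0, 0], [0, 0, 0]],
    [[0, 0, 0], [0, 0, 0]],
    [[0, 0, 0], [0, 0, 0]]
  ],
  "gripper": 0.0,
  "grip_force": 70
}}

```text
t: 15.15
eef_pos: [0.4642, 0.0433, 0.1356]
tool_rot: [0.707, -0.706, 0.022, -0.024]
contact_force: [-0.3, 0.4, 6.7]
gripper_width: 0.112
```

```bash
python3 st.py
python3 - <<'E'
import numpy as np
# per-step arc increments in tool axes (fingers down): x = towards hinge, -y = up
h=lambda a: np.array([-.26*np.cos(a)+.02*np.sin(a), .26*np.sin(a)+.02*np.cos(a)])
a=np.linspace(0,np.pi/4,25)
print((np.diff(h(a).T if 0 else np.array([h(b) for b in a]),axis=0)*1000).round(1).tolist())
E
```

```text
15.15 [-0.04  0.27 -0.22  2.12  0.09  0.75 -0.38] [0.4642 0.0433 0.1356] 
 [[ 0.998  0.003  0.066]
 [-0.066  0.001  0.998]
 [ 0.003 -1.     0.001]] [-0.3  0.4  6.7] [ 0.17 -0.07  0.07] 0.11162889932163102
[[0.8, 8.5], [1.1, 8.5], [1.3, 8.4], [1.6, 8.4], [1.9, 8.3], [2.2, 8.3], [2.4, 8.2], [2.7, 8.1], [3.0, 8.0], [3.2, 7.9], [3.5, 7.8], [3.7, 7.7], [4.0, 7.5], [4.2, 7.4], [4.5, 7.3], [4.7, 7.1], [4.9, 7.0], [5.2, 6.8], [5.4, 6.6], [5.6, 6.4], [5.8, 6.3], [6.0, 6.1], [6.2, 5.9], [6.4, 5.7]]
```

The bar is held: the reading is 9.5 mm, and the wheel read low by a similar amount. I'll raise it along the arc.

Request:
{"api": "play_rows", "payload": {
  "increments": [
    [[0.001, -0.0085, 0], [0, 0, 0]],
    [[0.001, -0.0085, 0], [0, 0, 0]],
    [[0.0013, -0.0084, 0], [0, 0, 0]],
    [[0.0016, -0.0084, 0], [0, 0, 0]],
    [[0.0019, -0.0083, 0], [0, 0, 0]],
    [[0.0022, -0.0083, 0], [0, 0, 0]],
    [[0.0024, -0.0082, 0], [0, 0, 0]],
    [[0.0027, -0.0081, 0], [0, 0, 0]],
    [[0.003, -0.008, 0], [0, 0, 0]],
    [[0.0032, -0.0079, 0], [0, 0, 0]],
    [[0.0035, -0.0078, 0], [0, 0, 0]],
    [[0.0037, -0.0077, 0], [0, 0, 0]]
  ]
}}

```text
t: 16.15
eef_pos: [0.4899, 0.0417, 0.2328]
tool_rot: [0.707, -0.707, 0.023, -0.023]
contact_force: [3.2, 4.0, -5.6]
gripper_width: 0.11
```

```bash
python3 st.py
```

```text
16.15 [-0.02  0.19 -0.22  1.97  0.05  0.99 -0.32] [0.4899 0.0417 0.2328] 
 [[ 0.998 -0.001  0.065]
 [-0.065  0.001  0.998]
 [-0.001 -1.     0.001]] [ 3.2  4.  -5.6] [ 0.76 -0.42  0.03] 0.1102154610782598
```

Request:
{"api": "play_rows", "payload": {
  "increments": [
    [[0.004, -0.0075, 0], [0, 0, 0]],
    [[0.0042, -0.0074, 0], [0, 0, 0]],
    [[0.0045, -0.0073, 0], [0, 0, 0]],
    [[0.0047, -0.0071, 0], [0, 0, 0]],
    [[0.0049, -0.007, 0], [0, 0, 0]],
    [[0.0052, -0.0068, 0], [0, 0, 0]],
    [[0.0054, -0.0066, 0], [0, 0, 0]],
    [[0.0056, -0.0064, 0], [0, 0, 0]],
    [[0.0058, -0.0063, 0], [0, 0, 0]],
    [[0.006, -0.0061, 0], [0, 0, 0]],
    [[0.0062, -0.0059, 0], [0, 0, 0]],
    [[0.0064, -0.0057, 0], [0, 0, 0]],
    [[0, 0, 0], [0, 0, 0]],
    [[0, 0, 0], [0, 0, 0]],
    [[0, 0, 0], [0, 0, 0]],
    [[0, 0, 0], [0, 0, 0]]
  ]
}}

```text
t: 17.48
eef_pos: [0.5502, 0.0379, 0.3143]
tool_rot: [0.707, -0.707, 0.025, -0.021]
contact_force: [-13.7, 5.1, 12.5]
gripper_width: 0.109
```

```bash
python3 st.py
python3 - <<'E'
from h import *
from station import *
b=read_camera("side")
c=b["color"].astype(int);X=cloud(b["range_z"],b["intrinsics"],b["R"],b["t"])
g=(c[...,1]>c[...,0]+12)&(c[...,1]>c[...,2])&(X[...,2]>.15)&(X[...,2]<.4)&(X[...,0]>.5)&(X[...,0]<.8)&(abs(X[...,1]-.03)<.1)
P=X[g];mu=P.mean(0);n=np.linalg.svd(P-mu,full_matrices=False)[2][2];print(g.sum(),mu,n,"lid deg",np.degrees(np.arccos(abs(n[2]))))
cv2.imwrite("pics/end.png",b["color"][:,:,::-1])
E
```

```text
17.4833 [-0.01  0.22 -0.2   1.73  0.04  1.2  -0.29] [0.5502 0.0379 0.3143] 
 [[ 0.998 -0.005  0.065]
 [-0.065  0.001  0.998]
 [-0.005 -1.     0.   ]] [-13.7   5.1  12.5] [0.81 2.93 0.01] 0.10948250634325822
1663 [0.6421904  0.01836616 0.26081533] [-0.64638543  0.05085409 -0.76131448] lid deg 40.41978315881276
```

View pics/end.png

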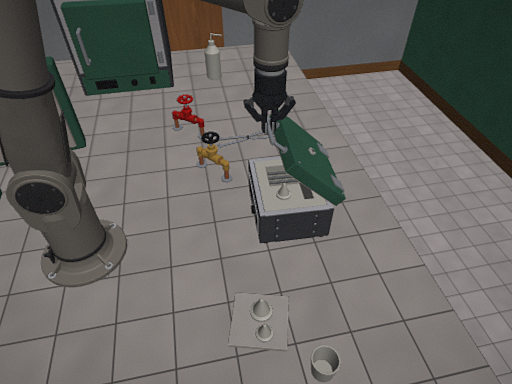

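The lid is up and held. The plane fit gives 40°, but the tool height implies 45°, so I'll resolve that with a robust fit and the bar's own position.

Run:
```python
from h import *
from station import *
o=get_obs();M=rot(o).as_matrix()
f=np.array([.998,-.063,0])
rng=np.random.default_rng(0)
for n in("side","top","wrist"):
    b=read_camera(n)
    if n=="wrist":
        H=b["hand_eye"];R=(M@H[:3,:3]).T;t=-R@(M@H[:3,3]+o['eef_pos'])
    else: R,t=b["R"],b["t"]
    c=b["color"].astype(int);X=cloud(b["range_z"],b["intrinsics"],R,t)
    g=(c[...,1]>c[...,0]+12)&(c[...,1]>c[...,2])&(X[...,2]>.12)&(X[...,2]<.42)&(X[...,0]>.45)&(X[...,0]<.8)&(abs(X[...,1]-.03)<.14)
    P=X[g]
    # lid coords: s along furnace x from hinge, z
    s=(P[:,:2]-[.7225,.0274])@f[:2]; z=P[:,2]-.133
    best=None
    for _ in range(500):
        i,j=rng.integers(0,len(P),2)
        if abs(s[i]-s[j])<.05: continue
        k=(z[j]-z[i])/(s[j]-s[i]); q=abs(z-z[i]-k*(s-s[i]))/np.hypot(1,k)<.004
        if best is None or q.sum()>best.sum(): best=q
    k=np.polyfit(s[best],z[best],1); 
    print(n,len(P),best.sum(),"deg",np.degrees(np.arctan(-k[0])),"dist hinge (expect ~.04)",k[1]/np.hypot(1,k[0]),"s",s[best].min(),s[best].max())
    if n!="top":
        e=P.copy(); m=(abs(c[...,0]-c[...,2])<25)&(X[...,2]>.28)&(X[...,2]<.36)&(X[...,0]>.5)&(X[...,0]<.6)&((X[...,1]<.0)|(X[...,1]>.075))&(abs(X[...,1]-.037)<.075)
        if m.sum(): 
            B=X[m];print("bar ends",m.sum(),np.median(B,0),B.min(0),B.max(0))
    if n=="wrist": cv2.imwrite("pics/w3.png",b["color"][:,:,::-1])
```

```text
side 2783 1819 deg 43.42470066881903 dist hinge (expect ~.04) 0.040822888321215924 s -0.1337566873454252 0.023619526002324885
bar ends 278 [ 0.57659369 -0.01978358  0.30675625] [ 0.53935902 -0.03784464  0.28417269] [0.5998752  0.10539902 0.33606646]
top 918 701 deg 43.43836798187012 dist hinge (expect ~.04) 0.04071414435295858 s -0.13342910419929438 0.02287966874321028
wrist 47752 35583 deg 43.357496968196436 dist hinge (expect ~.04) 0.04142348882313309 s -0.1550556797387389 0.022006672883220522
bar ends 7581 [0.57972554 0.09239473 0.30831466] [ 0.54097791 -0.01626386  0.28251577] [0.59999893 0.11199971 0.33554352]
```

View pics/w3.png

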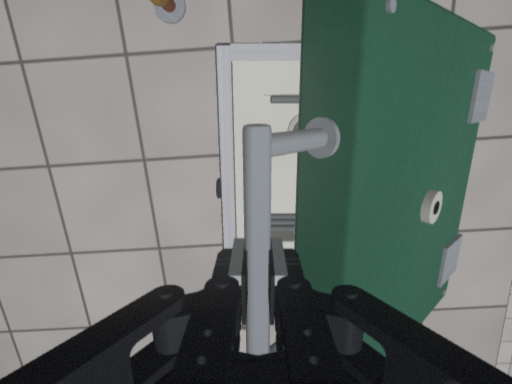

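All three cameras agree on 43.4°, which is inside the band, and the bar sits between the pads. The tool is pressed outward by about 18 N, so I'll ease it 2 mm along the radius and check for creep.

Request:
{"api": "play_rows", "payload": {
  "increments": [
    [[-0.001, -0.001, 0], [0, 0, 0]],
    [[0, -0.001, 0], [0, 0, 0]],
    [[0, 0, 0], [0, 0, 0]],
    [[0, 0, 0], [0, 0, 0]],
    [[0, 0, 0], [0, 0, 0]],
    [[0, 0, 0], [0, 0, 0]],
    [[0, 0, 0], [0, 0, 0]],
    [[0, 0, 0], [0, 0, 0]],
    [[0, 0, 0], [0, 0, 0]],
    [[0, 0, 0], [0, 0, 0]],
    [[0, 0, 0], [0, 0, 0]],
    [[0, 0, 0], [0, 0, 0]],
    [[0, 0, 0], [0, 0, 0]],
    [[0, 0, 0], [0, 0, 0]]
  ]
}}

```text
t: 18.85
eef_pos: [0.551, 0.0379, 0.3151]
tool_rot: [0.707, -0.706, 0.024, -0.022]
contact_force: [-3.6, 4.6, 2.5]
gripper_width: 0.11
```

```bash
python3 st.py
python3 - <<'E'
from h import *
from station import *
for n in("side","top"):
    b=read_camera(n)
    c=b["color"].astype(int);X=cloud(b["range_z"],b["intrinsics"],b["R"],b["t"])
    g=(c[...,1]>c[...,0]+12)&(c[...,1]>c[...,2])&(X[...,2]>.12)&(X[...,2]<.42)&(X[...,0]>.45)&(X[...,0]<.8)&(abs(X[...,1]-.03)<.14)
    P=X[g]; s=(P[:,:2]-[.7225,.0274])@[.998,-.063]; z=P[:,2]-.133
    q=np.ones(len(s),bool)
    k=np.array([-.95,.056])
    for _ in range(8):
        q=abs(z-np.polyval(k,s))/np.hypot(1,k[0])<.005; k=np.polyfit(s[q],z[q],1)
    print(n,q.sum(),np.degrees(np.arctan(-k[0])))
E
```

```text
18.85 [-0.01  0.22 -0.2   1.73  0.04  1.2  -0.29] [0.551  0.0379 0.3151] 
 [[ 0.998 -0.002  0.065]
 [-0.065  0.001  0.998]
 [-0.002 -1.     0.001]] [-3.6  4.6  2.5] [ 1.08  1.   -0.01] 0.10975894146772089
side 1785 43.8454635828788
top 687 43.85406887052539
```

The lid is steady at 43.9° and the force has dropped to about 6 N, so I'm handing in.

```bash
python3 -c "
from station import *
print(hand_in())"; python3 st.py
```

```text
the job is handed in; nothing more can be done
None
the job is handed in; nothing more can be done
```

The gas valve is shut, and the lid was standing steady at about 44° with the handle still gripped when I handed the job in, at about 19 s of the 72 s allowed.

- **Valve:** I turned the black handwheel clockwise about 190° to its stop. The moment rose to about 0.8–0.96 N m, and the wheel slipped back in the jaws as I turned further. One reading in between dropped to about 0, which I put down to stick-slip; more turning brought it back to about 0.8. I had no direct reading of the valve angle.
- **Lid:** I raised the lid along its arc with the fingers pointing down and the grip set to 70 N. The last side and top fits both gave 43.9°, against 43.4° about 1.4 s earlier, before a 2 mm easing move. The force on the tool had dropped to about 6 N.
- **Checks that disagreed:** my first plane fit gave 40°, because it included points off the lid's top, and the robust fits replaced it. The tool pose implied about 45°, so the bar probably sits a few millimetres lower in the pads than when first gripped.
- **Other objects:** I never reached for the cones, crucible, tongs or red look-alike. Those in the last side view looked undisturbed, but I did not measure them.

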